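# Free the can in the shop feeder with the release rod

### The job

The release rod is tucked handle first under the plywood counter riser with only its steel end showing: draw it right out, lay it on the open counter and let go, then take it again by its orange handle. With its steel end, reach under the red catch behind the yellow guard of the blue can feeder and lift the catch, so that the can rolls down to the front lip; then let the catch drop shut and lay the rod flat on the counter. Touch the catch and the can with nothing but the rod, and leave the other things on the counter where they are.

Things in the scene. Friction and masses are not known exactly. Their poses are not given: they have to be found in the camera images.
- rod: Release rod, 160 g: orange handle 110 x 28 x 30 mm tall, then a straight steel bar 120 x 8 x 12 mm tall with a green end. Lies flat. Origin: under the handle's middle, on its underside. x points to the tip: handle x -55 to 55 mm, bar 55 to 175; bar's underside 10, top 22 mm above the origin. Balances about 20 mm ahead of the origin. At the start the handle is hidden under the riser, with 90 mm or more of bar sticking out.
- rod_handle (a point): centre of the rod's handle, 15 mm above its underside; grip it across its 28 mm width
- rod_tip (a point): centre of the end face of the rod's steel bar, 175 mm ahead of the handle's centre
- riser: Fixed plywood counter riser, 240 mm deep (x), 300 mm wide (y): a board 80 to 96 mm above the counter on two side panels, open at front and back; a card terminal and a carton are fixed on it (to 132 mm high). Origin: on the counter under its middle; its front edge, where the rod sticks out, is at x = -120 mm.
- feeder: Fixed blue one-lane can feeder, 200 deep (x), 134 wide (y), 125 mm high at the back. Origin: on the counter under its middle; x points to its back. The chute (y -63 to 23 mm) slopes 10 degrees down to the front, to a lip 80 mm high with its inner face at x = -96. Beside it, open at the top, the catch channel: x -62 to 99, y 27 to 63 mm, outer wall 100, inner wall 80 mm high.
- guard_notch (a point): Middle of the notch's lower edge in the fixed yellow guard, 4 mm thick, across the front of the catch channel: feeder x = -60, y = 45, z = 45 mm. The notch is 24 mm wide and open upward between posts 130 mm high. Axes as the feeder's.
- catch (a joint): Angle of the red catch (rad): 0 shut, grows as its tail lifts, to 0.9. A bar 12 mm thick that runs 100 mm forward from its axle (feeder x 85, y 45, z 97 mm) along the channel's middle; the last 26 mm (tail) are 20 mm wide. A cross pin 75 mm from the axle reaches over the chute and holds the can back; the can passes above about 0.25 rad. Weighs 80 g, no spring, falls shut by its weight.
- catch_tail (a point): middle of the lower edge of the catch's tail end; shut, it is at feeder x = -15, y = 45, z = 91 mm, 45 mm behind the guard
- can: Red can with a yellow band lying across the chute, 54 mm across, 80 mm long, about 200 g. Origin: its centre. Held back it is at about feeder x = 40, y = -20, z = 87 mm.
- can_home (a point): where the can's centre comes to rest against the front lip: feeder x = -69, y = -20, z = 68 mm
- jar: glass jar with a yellow cap, 64 mm across, 85 mm tall; a bystander, leave it alone; origin under its middle, on the counter
- calculator: grey desk calculator, 130 x 75 x 16 mm; a bystander, leave it alone; origin under its middle, on the counter
- tin_a: small standing tin with a green label, 60 mm across, 75 mm tall; a bystander, leave it alone; origin under its middle, on the counter
- tin_b: small standing tin with a yellow label, 60 mm across, 75 mm tall; a bystander, leave it alone; origin under its middle, on the counter
- tin_c: small standing tin with a blue label, 60 mm across, 75 mm tall; a bystander, leave it alone; origin under its middle, on the counter
- tape: roll of clear tape lying flat, 90 mm across, 24 mm tall; a bystander, leave it alone; origin under its middle, on the counter

How it is judged:
On the way, in this order (a step that is already met when the one before it is completed fails the run):
1. the rod lies on the open counter, its handle wholly clear of the riser, let go and at rest ((x of rod_handle in the frame of riser below -0.18 m or x of rod_handle in the frame of riser above 0.18 m or y of rod_handle in the frame of riser above 0.21 m or y of rod_handle in the frame of riser below -0.21 m) and height (world z) of rod_handle below 0.025 m and height (world z) of rod_tip below 0.03 m and contact force between the fingers and rod below 0.05 N and linear speed of rod below 0.02 m/s), for 0.2 s.
2. the rod, held by its handle, lifts the catch by more than 0.15 rad (value of joint catch above 0.15 rad and contact force between rod and catch above 0.03 N and distance between the grasp point and rod_handle below 0.07 m), for 0.05 s.
At the end, for the whole second after the job is handed in: The can rests in the chute against the front lip (centre 55 to 85 mm in front of the feeder's origin, within 15 mm of the chute's middle, 58 to 78 mm high), the catch is shut (below 0.06 rad), and the rod lies flat on the counter (handle centre below 25 mm, tip below 30 mm), all at rest (x of can in the frame of feeder between -0.085 and -0.055 m and y of can in the frame of feeder between -0.035 and -0.005 m and z of can in the frame of feeder between 0.058 and 0.078 m and linear speed of each of can, rod below 0.02 m/s and value of joint catch below 0.06 rad and height (world z) of rod_handle below 0.025 m and height (world z) of rod_tip below 0.03 m); the robot touches nothing.
It fails at once if the gripper or arm touches the catch or the can (contact force between any of the fingers, the arm and catch above 0.3 N or contact force between any of the fingers, the arm and can above 0.3 N).
It fails at once if another thing on the counter is moved by more than 25 mm (distance of any of jar, calculator, tin_a, tin_b, tin_c, tape from where it was at the start of the episode above 0.025 m).
It also fails if it takes over 64 s, if anything falls off the work surface, if the arm or the gripper's body presses on something with over 40 N, if the wrist force passes 120 N, or if a joint passes its speed limit or range.

### The arm

A 7-joint arm with a two-finger parallel gripper is mounted at the origin on the work surface. World frame = base frame: x ahead of the robot, y to its left, z up, the work surface at z = 0. Lengths are in m, angles in rad, forces in N, time in s.
With the tool pointing down it reaches from about 0.425 to 1.025 m from the base axis. Payload 9.4 kg.
Tool frame: the origin (TCP) lies midway between the tips of the shut fingers; the grasp point (between the pads) lies 19 mm behind it; z points along the fingers, y is the line along which they close (so a half turn about z gives the same grasp; the last joint's range is limited). The gripper opens to 93 mm and grips with 3 to 60 N. Pads are 15 mm wide; open, the fingers measure 128 mm over their backs; the gripper's body (75 mm by 188 mm) begins 65 mm behind the grasp point.
Start: joints at [1.131, 0.599, -0.003, 1.599, 0.002, 0.943, -0.08], TCP at [0.257, -0.678, 0.219] pointing down, gripper open.
Joint ranges: [-2.57, 2.57], [-0.35, 1.97], [-1.29, 1.29], [0.11, 2.56], [-1.05, 4.19], [0.11, 1.86], [-2.63, 2.63]. Speed limits (rad/s): [2.22, 2.22, 3.01, 3.01, 3.14, 3.14, 3.14].

### API

Orientations are given as a unit quaternion [w, x, y, z].
In Python, from station import sensors, cams, env gives the robot as it stands. The module is installed in compiled form; this text tells all that it offers.
- The arm moves only by the tool jog_arm, never from a script. Its argument "commands" is a list of rows, each a list of 6 numbers: the shift along the world's x, y, z in mm, then the turn, a rotation vector about the world's x, y, z in rad. A call has 1 to 8 rows; each row shifts and turns the commanded pose from where the row before left it; what a row does not reach is not made up. A row lasts 1/12 s, in which the tool goes at most 41.7 mm and 7.16 degrees, less where a joint would pass 70% of its speed; a pose out of reach is approached as far as the arm can. A call with a gripper value outside its range is refused whole. "claw" is the opening, from 0 (shut) to 1 (fully open), set as the call begins (left out, the last holds). The fingers move at their own pace and stop on an object; "squeeze" is the grip in N (left out, the last holds). Time passes only in rows, so rows that do not move let the fingers close. It gives the time, the measured TCP pose, the force, the opening and the grip force at its end, in the units of the state.
- sensors.sense(): the state, without advancing time (a new reading comes with each control period).
- cams.camera(name): name is "scene" or "top"; returns a dict with "img" (400x640x3 uint8, red, green, blue), "range_z" (400x640 float32, m along the optical axis (not along the pixel's ray), 0 where there is no reading), "camera_matrix" (3x3 intrinsics, pixels), "dist_coeffs" ([k1, k2, p1, p2, k3] as OpenCV has them; the pictures are not rectified), "R" (3x3) and "t" (3): a world point X has camera coordinates R X + t. Camera axes: x right, y down, z forward; pixel columns grow to the right and rows downward; lengths in m; the calibration is good to about 2 mm. A picture is of the moment at which its call begins.
- env.close_job(): hands the job in; it is judged then, once.
The state is a dict: "clock": time; "joint_positions": joint angles; "dq": joint speeds; "joint_efforts": joint torques, N m; "tool_pos": TCP position; "tcp_rot": TCP orientation; "ft_force": force on the tool from outside, world axes, zero at the start; "ft_torque": the same for the moment, N m; "opening": finger opening in m; "gripper_force": force on a finger pad.
Only numpy, scipy, OpenCV 4.12 (cv2) and the standard library are available. Lean on these libraries where they do the work, as an engineer would, in place of code of your own. Each camera call takes 0.05 s, during which the arm holds its last target. There are 200 camera calls.

## Working session

There is one attempt and no reset: what is moved stays moved. The work goes in short steps, Python scripts to look and compute and a tool call to move; the robot and the scene stay as the last step left them, time stands still between calls to the robot, and variables do not carry over. Pictures are saved under pics/ and viewed, at most 10 in all, crops included, and the job is handed in when it is done.

Besides the shell and the picture viewer there is one more tool, called after "Request:" as name([rows], argument=value, ...), one row to a line, values as JSON. jog_arm: Moves the arm, as the interface text tells. Its arguments: {"type":"object","properties":{"commands":{"type":"array"},"claw":{"type":"number"},"squeeze":{"type":"number"}},"required":["commands"]}

```bash
mkdir -p pics
cat > h.py <<'E'
import numpy as np, cv2
from station import sensors, cams, env
def cloud(c):
    K,D,R,t=[np.array(c[k],float) for k in("camera_matrix","dist_coeffs","R","t")]
    v,u=np.mgrid[0:400,0:640]
    n=cv2.undistortPoints(np.stack([u,v],-1).reshape(-1,1,2).astype(float),K,D).reshape(400,640,2)
    z=c["range_z"].astype(float)
    P=np.dstack([n*z[...,None],z])
    return (P-t.ravel())@R   # R^T (P-t)
def save(c,name): cv2.imwrite(f"pics/{name}.png",c["img"][...,::-1])
def snap(name):
    c=cams.camera(name); return c,cloud(c),cv2.cvtColor(c["img"],cv2.COLOR_RGB2HSV)
E
python3 - <<'E'
from h import *
for n in("top","scene"):
    c,W,H=snap(n); save(c,n+"0"); np.savez(n+"0",W=W,img=c["img"],H=H)
    print(n,c["t"],-np.array(c["R"]).T@np.ravel(c["t"]))
print(sensors.sense())
E
```

```text
top [0.01683671 0.62141285 1.0587126 ] [0.40140265 0.01252739 1.16018479]
scene [ 0.02424792 -0.33271994  1.60426992] [1.42866654 0.05387746 0.80061329]
{'clock': 0.1, 'joint_positions': array([ 1.13131605,  0.60008417, -0.00254842,  1.60003886,  0.00183694,
        0.94292967, -0.07982067]), 'dq': array([ 1.59613444e-04,  4.87699386e-05,  4.34925097e-04, -1.34832627e-03,
        3.02316339e-04, -4.31978748e-04, -2.38999323e-04]), 'joint_efforts': array([ 4.66582482e-03, -7.66556811e+01,  1.50230728e+00, -2.52935296e+01,
       -5.22156246e-02,  1.35461299e-02,  5.70451130e-05]), 'tool_pos': array([ 0.25710645, -0.67740506,  0.217822  ]), 'tcp_rot': array([-6.98227784e-04,  9.83587859e-01,  1.80428355e-01, -2.10433162e-04]), 'ft_force': array([0.32956742, 0.63736818, 0.45464252]), 'ft_torque': array([ 0.01937823, -0.0119159 , -0.02071294]), 'gripper_force': 0.0, 'opening': 0.09274783734806671}
```

View pics/top0.png

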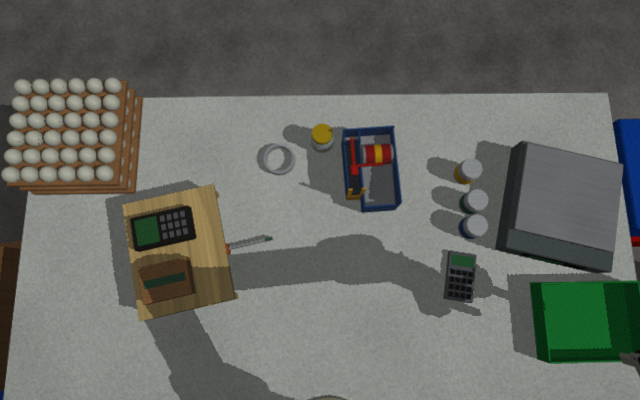

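View pics/scene0.png

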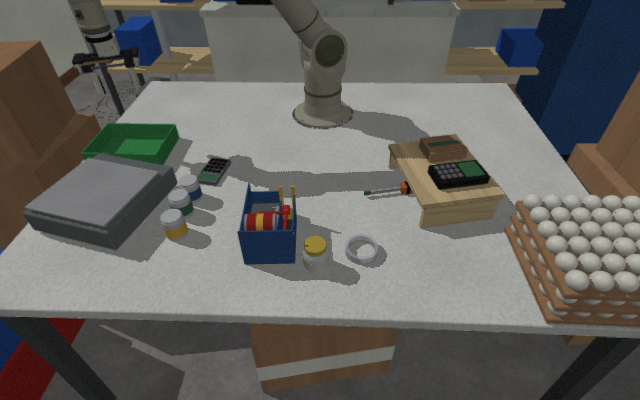

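Top view (up is world +x, right is −y): the riser is at left, with the rod's bar from (230,248) to its green tip at (270,238). The feeder is at (370,168), with the yellow guard at (352,194) and the catch on its left side. The jar is at (321,137), the tape at (277,158), the tins near (472,200) and the calculator at (460,277). The scene view shows the same layout.

Run:
```python
from h import *
d=np.load("top0.npz");W,H,I=d["W"],d["H"],d["img"]
def blob(n,m,roi):
    r=np.zeros((400,640),bool);r[roi[2]:roi[3],roi[0]:roi[1]]=1
    m=m&r; p=W[m]; print(n,m.sum(),"med",np.round(np.median(p,0),4),"min",np.round(p.min(0),3),"max",np.round(p.max(0),3)); return p,m
h,s,v=H[...,0].astype(int),H[...,1].astype(int),H[...,2].astype(int)
p,m=blob("blue",(h>100)&(h<130)&(s>120),(335,410,115,220))
q=p[p[:,2]>.06]; 
for zl,zh in((.07,.086),(.094,.106),(.115,.132)):
    k=p[(p[:,2]>zl)&(p[:,2]<zh)]; r=cv2.minAreaRect((k[:,:2]*1000).astype(np.float32)); print(zl,len(k),r,np.round(cv2.boxPoints(r)).tolist())
r=cv2.minAreaRect((q[:,:2]*1000).astype(np.float32)); print("all",r,cv2.boxPoints(r).tolist())
p,m=blob("yellowguard",(h>15)&(h<35)&(s>130),(340,365,180,205))
k=p[p[:,2]>.12];print(len(k),k.round(3).tolist()[:10])
blob("red can",((h<8)|(h>172))&(s>130),(360,400,140,170))
p,m=blob("catch",((h<8)|(h>172))&(s>130),(340,360,130,195))
o=np.argsort(p[:,0]);print(p[o][:8].round(3).tolist(),p[o][-5:].round(3).tolist())
p,m=blob("green tip",(h>40)&(h<90)&(s>60),(255,280,228,248))
p,m=blob("bar+",(W[...,2]>.008)&(W[...,2]<.05),(226,280,225,260))
g=p[(p[:,2]<.027)];print(cv2.fitLine((g[:,:2]*1000).astype(np.float32),cv2.DIST_HUBER,0,.01,.01).ravel(),np.quantile(g[:,2],[.1,.5,.9]))
p,m=blob("orange",(h<18)&(s>130),(222,240,238,262))
wood=(W[...,2]>.085)&(W[...,2]<.105); p,m=blob("riser",wood,(110,240,180,325))
r=cv2.minAreaRect((p[:,:2]*1000).astype(np.float32));print(r,cv2.boxPoints(r).tolist())
p,m=blob("jar",W[...,2]>.07,(308,334,120,150))
p,m=blob("tape",(W[...,2]>.015)&(W[...,2]<.03),(255,298,140,178))
cv2.imwrite("pics/crop.png",cv2.resize(I[100:280,210:420,::-1],None,fx=3.5,fy=3.3,interpolation=cv2.INTER_CUBIC))
```

```text
blue 1139 med [ 0.7252 -0.1127  0.0839] min [ 0.401 -0.188  0.002] max [0.806 0.013 1.16 ]
0.07 249 ((701.9825439453125, -116.79802703857422), (201.54464721679688, 131.17654418945312), 3.518752336502075) [[597.0, -58.0], [605.0, -188.0], [807.0, -176.0], [799.0, -45.0]]
0.094 221 ((703.0152587890625, -116.57601928710938), (198.9477996826172, 131.70980834960938), 3.708739995956421) [[599.0, -57.0], [608.0, -189.0], [807.0, -176.0], [798.0, -44.0]]
0.115 100 ((709.9473266601562, -116.3028335571289), (186.48971557617188, 129.6251983642578), 3.5055887699127197) [[613.0, -57.0], [621.0, -187.0], [807.0, -175.0], [799.0, -46.0]]
all ((600.7195434570312, -101.81861877441406), (168.46002197265625, 427.58660888671875), 81.66094970703125) [[376.970703125, -154.15151977539062], [800.0364990234375, -216.16465759277344], [824.4683837890625, -49.4857177734375], [401.402587890625, 12.527420043945312]]
yellowguard 118 med [ 0.6375 -0.0699  0.051 ] min [ 0.401 -0.097  0.002] max [0.651 0.013 1.16 ]
18 [[0.64, -0.059, 0.13], [0.64, -0.061, 0.13], [0.641, -0.064, 0.126], [0.64, -0.089, 0.128], [0.64, -
[... 799 characters left out ...]
]
[ 2.2077221e-01 -9.7532541e-01  5.1680463e+02  2.0847769e+02] [0.0157925  0.02159107 0.02492934]
orange 32 med [0.499  0.2656 0.0309] min [0.401 0.013 0.015] max [0.513 0.271 1.16 ]
riser 7237 med [0.4856 0.3359 0.0965] min [0.32  0.231 0.085] max [0.679 0.562 0.105]
((523.7203369140625, 396.08148193359375), (367.8788146972656, 260.7831115722656), 12.75113582611084) [[315.53765869140625, 482.6588134765625], [373.09686279296875, 228.30712890625], [731.9030151367188, 309.504150390625], [674.3438110351562, 563.8558349609375]]
jar 357 med [0.8025 0.0096 0.0857] min [ 0.401 -0.018  0.07 ] max [0.832 0.037 1.16 ]
tape 328 med [0.7533 0.1313 0.0244] min [0.709 0.086 0.015] max [0.799 0.174 0.029]
```

View pics/crop.png

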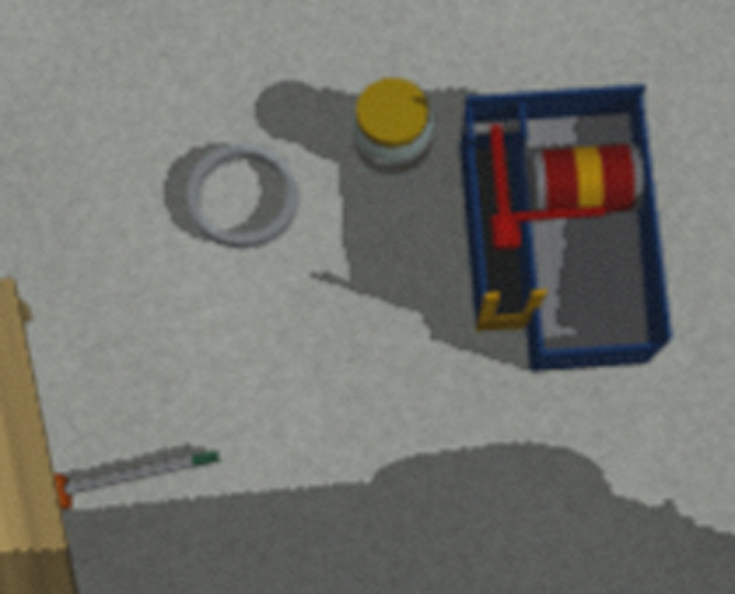

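The crop shows the guard posts at about (488,305) and (540,300), the catch tail at (506,232), and the can held back at (590,178). Worked out from this:
- **Feeder:** centre (703,−117), yaw 3.6°.
- **Guard and tail:** the measured positions agree with the feeder pose to 2 mm.
- **Rod:** tip at (530,150), direction (0.22,−0.975). The handle's front end is then at y≈267, which matches the orange seen there.

I'll move to the bar now.

Request:
jog_arm([
  [23, 33, 0, 0, 0, 0.09],
  [23, 33, 0, 0, 0, 0.09],
  [23, 33, 0, 0, 0, 0.09],
  [23, 33, 0, 0, 0, 0.09],
  [23, 33, 0, 0, 0, 0.09],
  [23, 33, 0, 0, 0, 0.09],
  [23, 33, 0, 0, 0, 0.09],
  [23, 33, 0, 0, 0, 0.09],
], claw=1)

```text
clock: 0.77
tool_pos: [0.4419, -0.412, 0.2185]
tcp_rot: [-0.0, 0.856, 0.517, -0.0]
ft_force: [1.3, -1.0, 0.5]
opening: 0.0929
gripper_force: 0.0
```

Request:
jog_arm([
  [23, 33, 0, 0, 0, 0.09],
  [23, 33, 0, 0, 0, 0.09],
  [23, 33, 0, 0, 0, 0.09],
  [10, 38, 0, 0, 0, 0.09],
  [0, 40, 0, 0, 0, 0.09],
  [0, 40, 0, 0, 0, 0.09],
  [0, 40, 0, 0, 0, 0.09],
  [0, 40, 0, 0, 0, 0.08],
])

```text
clock: 1.43
tool_pos: [0.5198, -0.115, 0.2185]
tcp_rot: [-0.0, 0.623, 0.782, -0.0]
ft_force: [1.0, 0.8, 0.6]
opening: 0.0932
gripper_force: 0.0
```

Request:
jog_arm([
  [0, 40, 0, 0, 0, 0],
  [0, 40, 0, 0, 0, 0],
  [0, 40, 0, 0, 0, 0],
  [0, 40, 0, 0, 0, 0],
  [0, 40, 0, 0, 0, 0],
  [0, 40, 0, 0, 0, 0],
  [0, 0, 0, 0, 0, 0],
  [0, 0, 0, 0, 0, 0],
])

```text
clock: 2.1
tool_pos: [0.5198, 0.126, 0.2185]
tcp_rot: [-0.0, 0.622, 0.783, 0.0]
ft_force: [-0.3, -1.1, -0.4]
opening: 0.0933
gripper_force: 0.0
```

Request:
jog_arm([
  [3, 23, -20, 0, 0, 0],
  [3, 22, -30, 0, 0, 0],
  [0, 0, -40, 0, 0, 0],
  [0, 0, -40, 0, 0, 0],
  [0, 0, -35, 0, 0, 0],
  [0, 0, -20, 0, 0, 0],
  [0, 0, -10, 0, 0, 0],
  [0, 0, 0, 0, 0, 0],
])

```text
clock: 2.77
tool_pos: [0.5254, 0.1666, 0.0216]
tcp_rot: [-0.001, 0.625, 0.781, -0.002]
ft_force: [0.3, -0.1, -0.3]
opening: 0.0931
gripper_force: 0.0
```

Run:
```python
from h import *
c,W,H=snap("top"); I=c["img"]
cv2.imwrite("pics/t1.png",cv2.resize(I[180:300,190:340,::-1],None,fx=5,fy=4.9,interpolation=cv2.INTER_CUBIC))
```

```text
(no output)
```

View pics/t1.png

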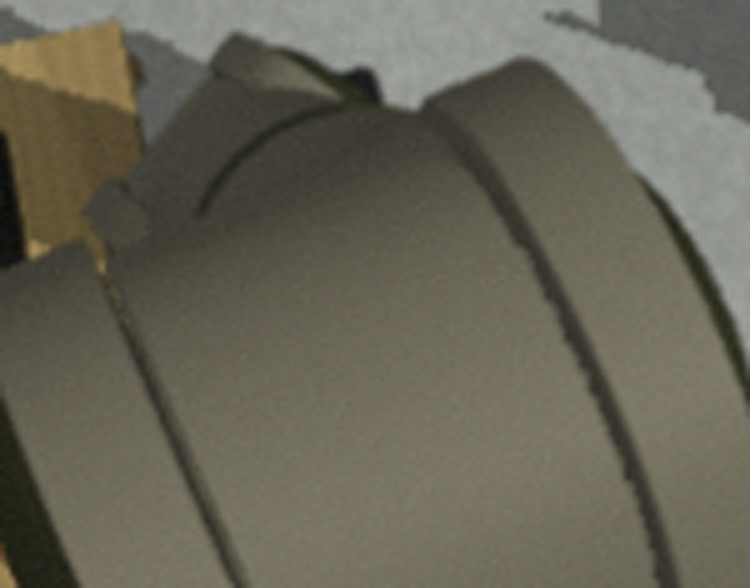

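The arm hides the bar from above, with only the riser's edge visible at (130,60). I'll rely on the earlier measurement, descend the rest of the way and close gently.

Request:
jog_arm([
  [0, 3, -8, 0, 0, 0],
  [0, 2, -7, 0, 0, 0],
  [0, 0, 0, 0, 0, 0],
  [0, 0, 0, 0, 0, 0],
])

```text
clock: 3.15
tool_pos: [0.5265, 0.1734, 0.009]
tcp_rot: [0.0, 0.624, 0.781, 0.0]
ft_force: [0.0, -0.4, 0.0]
opening: 0.0931
gripper_force: 0.0
```

Request:
jog_arm([
  [0, 0, 0, 0, 0, 0],
  [0, 0, 0, 0, 0, 0],
  [0, 0, 0, 0, 0, 0],
  [0, 0, 0, 0, 0, 0],
  [0, 0, 0, 0, 0, 0],
  [0, 0, 0, 0, 0, 0],
  [0, 0, 0, 0, 0, 0],
  [0, 0, 0, 0, 0, 0],
], claw=0, squeeze=25)

```text
clock: 3.82
tool_pos: [0.5263, 0.1732, 0.0086]
tcp_rot: [0.0, 0.624, 0.781, -0.0]
ft_force: [-0.4, -0.2, 0.2]
opening: 0.0443
gripper_force: 0.0
```

Request:
jog_arm([
  [0, 0, 0, 0, 0, 0],
  [0, 0, 0, 0, 0, 0],
  [0, 0, 0, 0, 0, 0],
  [0, 0, 0, 0, 0, 0],
  [0, 0, 0, 0, 0, 0],
  [0, 0, 0, 0, 0, 0],
  [0, 0, 0, 0, 0, 0],
  [0, 0, 0, 0, 0, 0],
])

```text
clock: 4.48
tool_pos: [0.5261, 0.1731, 0.0086]
tcp_rot: [-0.0, 0.624, 0.781, -0.0]
ft_force: [-0.8, -1.2, 1.0]
opening: 0.0077
gripper_force: 25.0
```

Gripped: the opening of 7.7 mm matches the 8 mm bar. Now I draw it out.

Request:
jog_arm([
  [3, -12, 0, 0, 0, 0],
  [5, -21, 0, 0, 0, 0],
  [5, -22, 0, 0, 0, 0],
  [5, -22, 0, 0, 0, 0],
  [5, -22, 0, 0, 0, 0],
  [5, -22, 0, 0, 0, 0],
  [5, -22, 0, 0, 0, 0],
  [3, -13, 0, 0, 0, 0],
])

```text
clock: 5.15
tool_pos: [0.5627, 0.0134, 0.0085]
tcp_rot: [0.0, 0.626, 0.78, -0.0]
ft_force: [-1.1, 2.7, 1.2]
opening: 0.0078
gripper_force: 25.0
```

Request:
jog_arm([
  [0, 0, 0, 0, 0, 0],
  [0, 0, 0, 0, 0, 0],
  [0, 0, 0, 0, 0, 0],
])

```text
clock: 5.4
tool_pos: [0.5622, 0.0176, 0.0086]
tcp_rot: [-0.0, 0.624, 0.781, 0.0]
ft_force: [0.9, -0.7, -0.4]
opening: 0.0076
gripper_force: 25.0
```

Request:
jog_arm([
  [0, 0, 0, 0, 0, 0],
  [0, 0, 0, 0, 0, 0],
  [0, 0, 0, 0, 0, 0],
  [0, 0, 0, 0, 0, 0],
  [0, 0, 0, 0, 0, 0],
  [0, 0, 0, 0, 0, 0],
  [0, 0, 0, 0, 0, 0],
  [0, 0, 0, 0, 0, 0],
], claw=0.6)

```text
clock: 6.07
tool_pos: [0.5623, 0.0172, 0.0086]
tcp_rot: [0.0, 0.624, 0.781, -0.0]
ft_force: [1.0, -0.1, 0.0]
opening: 0.0545
gripper_force: 0.0
```

Request:
jog_arm([
  [0, 0, 20, 0, 0, 0],
  [0, 0, 35, 0, 0, 0],
  [0, 0, 35, 0, 0, 0],
  [0, -10, 35, 0, 0, 0],
  [0, -40, 0, 0, 0, 0],
  [0, -40, 0, 0, 0, 0],
  [0, -40, 0, 0, 0, 0],
  [0, -40, 0, 0, 0, 0],
])

```text
clock: 6.73
tool_pos: [0.562, -0.1547, 0.1341]
tcp_rot: [0.0, 0.624, 0.781, 0.0]
ft_force: [1.6, 0.2, -0.3]
opening: 0.0558
gripper_force: 0.0
```

Request:
jog_arm([
  [0, -40, 0, 0, 0, 0],
  [0, -40, 0, 0, 0, 0],
  [0, -40, 0, 0, 0, 0],
  [0, -40, 0, 0, 0, 0],
  [0, 0, 0, 0, 0, 0],
])

```text
clock: 7.15
tool_pos: [0.56, -0.3231, 0.1328]
tcp_rot: [0.001, 0.629, 0.778, -0.002]
ft_force: [-0.7, -0.8, 0.5]
opening: 0.0558
gripper_force: 0.0
```

Run:
```python
from h import *
c,W,H=snap("top"); I=c["img"]
cv2.imwrite("pics/t2.png",cv2.resize(I[90:300,120:410,::-1],None,fx=2.7,fy=2.7,interpolation=cv2.INTER_CUBIC))
h,s=H[...,0],H[...,1]; u=np.zeros_like(h,bool);u[220:290,215:360]=1
m=u&(h<18)&(s>130)&(W[...,2]<.06);p=W[m];print(m.sum(),np.median(p,0),cv2.minAreaRect((p[:,:2]*1000).astype(np.float32)))
m=u&(h>40)&(h<90)&(s>60)&(W[...,2]<.06);p=W[m];print(m.sum(),np.median(p,0),p.min(0),p.max(0))
print(sensors.sense()["joint_positions"].round(2))
```

```text
362 [0.52835994 0.1658614  0.02999929] ((529.271484375, 167.51739501953125), (26.8796443939209, 113.98163604736328), 12.85184097290039)
19 [0.56515599 0.00444186 0.02229472] [ 0.56219767 -0.003692    0.01585328] [0.57099187 0.01265865 0.028209  ]
[ 0.75  0.65 -0.49  1.84  0.43  0.76  0.24]
```

View pics/t2.png

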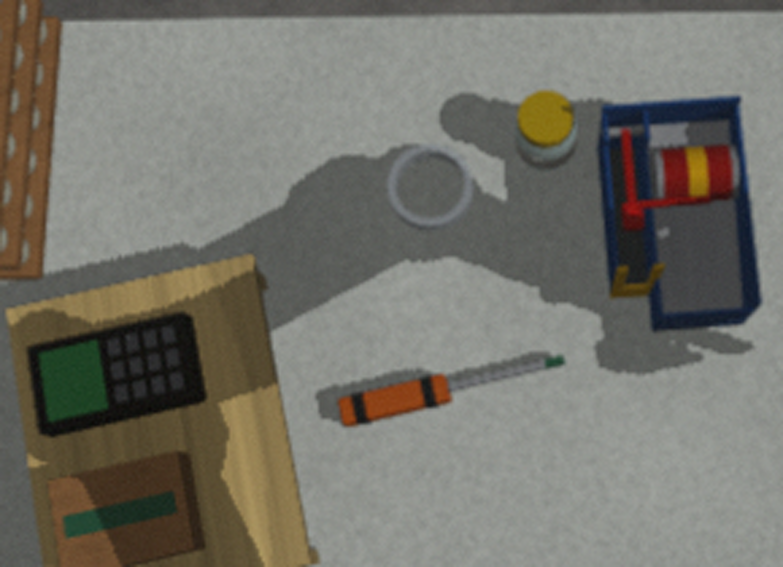

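The rod lies free at lower centre: handle at (395,400), green tip at (555,361), clear of the riser. The feeder, jar and tape have not been disturbed. Measured: handle centre (529,167), top at z=30 mm, tip (568,−3). Next I take the handle.

Request:
jog_arm([
  [-15, 35, 10, 0, 0, 0],
  [-15, 35, 10, 0, 0, 0],
  [0, 40, 0, 0, 0, 0],
  [0, 40, 0, 0, 0, 0],
  [0, 40, 0, 0, 0, 0],
  [0, 40, 0, 0, 0, 0],
  [0, 40, 0, 0, 0, 0],
  [0, 40, 0, 0, 0, 0],
], claw=0.8)

```text
clock: 7.87
tool_pos: [0.5314, 0.0001, 0.1539]
tcp_rot: [-0.0, 0.624, 0.781, 0.0]
ft_force: [0.7, -0.5, -0.6]
opening: 0.0744
gripper_force: 0.0
```

Request:
jog_arm([
  [0, 40, 0, 0, 0, 0],
  [0, 40, 0, 0, 0, 0],
  [0, 40, 0, 0, 0, 0],
  [0, 35, 0, 0, 0, 0],
  [0, 25, 0, 0, 0, 0],
  [0, 0, -35, 0, 0, 0],
  [0, 0, -35, 0, 0, 0],
  [0, 0, 0, 0, 0, 0],
])

```text
clock: 8.53
tool_pos: [0.5286, 0.1777, 0.0791]
tcp_rot: [-0.002, 0.623, 0.782, -0.003]
ft_force: [-0.4, -0.9, 0.0]
opening: 0.0744
gripper_force: 0.0
```

Request:
jog_arm([
  [0, -8, 0, 0, 0, 0],
  [0, 0, -25, 0, 0, 0],
  [0, 0, -20, 0, 0, 0],
  [0, 0, 0, 0, 0, 0],
  [0, 0, 0, 0, 0, 0],
])

```text
clock: 8.95
tool_pos: [0.5325, 0.1688, 0.0399]
tcp_rot: [0.0, 0.625, 0.781, -0.0]
ft_force: [0.2, 0.2, -0.3]
opening: 0.0748
gripper_force: 0.0
```

Request:
jog_arm([
  [-3, -2, -17, 0, 0, 0],
  [0, 0, -15, 0, 0, 0],
  [0, 0, 0, 0, 0, 0],
  [0, 0, 0, 0, 0, 0],
])

```text
clock: 9.28
tool_pos: [0.5298, 0.1672, 0.0081]
tcp_rot: [0.0, 0.624, 0.781, 0.0]
ft_force: [-0.7, -0.0, 0.2]
opening: 0.0744
gripper_force: 0.0
```

Request:
jog_arm([
  [0, 0, 0, 0, 0, 0],
  [0, 0, 0, 0, 0, 0],
  [0, 0, 0, 0, 0, 0],
  [0, 0, 0, 0, 0, 0],
  [0, 0, 0, 0, 0, 0],
  [0, 0, 0, 0, 0, 0],
  [0, 0, 0, 0, 0, 0],
  [0, 0, 0, 0, 0, 0],
], claw=0, squeeze=45)

```text
clock: 9.95
tool_pos: [0.5291, 0.1672, 0.0066]
tcp_rot: [-0.0, 0.624, 0.781, -0.0]
ft_force: [-0.5, -1.1, 1.4]
opening: 0.0277
gripper_force: 45.0
```

Request:
jog_arm([
  [0, 0, 0, 0, 0, 0],
  [0, 0, 0, 0, 0, 0],
])

```text
clock: 10.12
tool_pos: [0.5291, 0.1672, 0.0066]
tcp_rot: [-0.0, 0.624, 0.781, -0.0]
ft_force: [-0.3, 0.1, 1.2]
opening: 0.0276
gripper_force: 45.0
```

The handle is held. I'll lift it, turn it in place and draw back before sliding over toward the guard.

Request:
jog_arm([
  [-5, 0, 30, 0, 0, 0],
  [-6, 0, 22, 0, 0, 0.11],
  [-7, 0, 0, 0, 0, 0.115],
  [-7, 0, 0, 0, 0, 0.115],
  [-7, 0, 0, 0, 0, 0.115],
  [-7, 0, 0, 0, 0, 0.115],
  [-7, 0, 0, 0, 0, 0.115],
  [-7, 0, 0, 0, 0, 0.115],
])

```text
clock: 10.78
tool_pos: [0.4759, 0.1671, 0.0585]
tcp_rot: [-0.0, 0.268, 0.963, -0.0]
ft_force: [-0.5, 0.1, -1.2]
opening: 0.0275
gripper_force: 45.0
```

Request:
jog_arm([
  [-7, -5, 0, 0, 0, 0.115],
  [-7, -10, 0, 0, 0, 0.115],
  [-6, -20, 0, 0, 0, 0.115],
  [-5, -25, 0, 0, 0, 0.115],
  [0, -30, 0, 0, 0, 0.115],
  [0, -30, 0, 0, 0, 0.035],
  [0, -30, 0, 0, 0, 0],
  [0, -20, 0, 0, 0, 0],
])

```text
clock: 11.45
tool_pos: [0.4506, -0.0059, 0.0582]
tcp_rot: [-0.001, -0.03, 1.0, -0.001]
ft_force: [-0.7, -1.0, -1.5]
opening: 0.0278
gripper_force: 45.0
```

Request:
jog_arm([
  [0, -15, 0, 0, 0, 0],
  [0, -10, 0, 0, 0, 0],
  [0, 0, 0, 0, 0, 0],
  [0, 0, 0, 0, 0, 0],
])

```text
clock: 11.78
tool_pos: [0.4514, -0.0276, 0.0586]
tcp_rot: [0.0, -0.03, 1.0, 0.0]
ft_force: [0.8, 0.7, -1.7]
opening: 0.0277
gripper_force: 45.0
```

Run:
```python
from h import *
for n in("top","scene"):
    c,W,H=snap(n); I=c["img"]
    h,s,v=[H[...,i].astype(int) for i in range(3)]
    R=(W[...,0]>.4)&(W[...,0]<.66)&(W[...,1]>-.12)&(W[...,1]<.1)&(W[...,2]>.03)&(W[...,2]<.12)
    m=R&(h>40)&(h<90)&(s>60);p=W[m];print(n,m.sum(),np.median(p,0).round(4),p.min(0).round(3),p.max(0).round(3))
    m=R&(h<16)&(s>130);p=W[m];print("or",m.sum(),np.median(p,0).round(4),p.min(0).round(3),p.max(0).round(3)) if m.sum() else 0
    save(c,n+"3")
print(sensors.sense()["joint_positions"].round(2))
```

```text
top 19 [ 0.6203 -0.0171  0.074 ] [ 0.613 -0.02   0.07 ] [ 0.63  -0.014  0.078]
scene 16 [ 0.6224 -0.0191  0.0724] [ 0.605 -0.022  0.063] [ 0.632 -0.016  0.076]
or 187 [ 0.4679 -0.0289  0.0805] [ 0.402 -0.12   0.041] [ 0.644 -0.013  0.085]
[ 0.42  0.65 -0.7   2.31  0.97  0.5   0.56]
```

View pics/scene3.png

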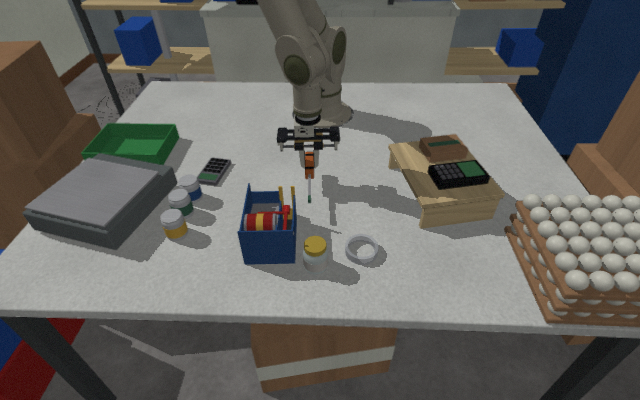

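The rod is held level: handle at (310,163), green tip at (309,200), standing off in front of and beside the guard. The tip measures (627,−18) with its top at z=74. Now the lateral move, followed by a check.

Request:
jog_arm([
  [0, -15, 0, 0, 0, 0],
  [0, -22, 0, 0, 0, 0],
  [0, -15, 0, 0, 0, 0],
  [0, -7, 0, 0, 0, 0],
  [0, 0, 0, 0, 0, 0],
  [0, 0, 0, 0, 0, 0],
])

```text
clock: 12.38
tool_pos: [0.4516, -0.0857, 0.0587]
tcp_rot: [0.0, -0.031, 1.0, 0.0]
ft_force: [-0.5, -0.6, -0.9]
opening: 0.0278
gripper_force: 45.0
```

Run:
```python
from h import *
c,W,H=snap("top"); I=c["img"]
h,s,v=[H[...,i].astype(int) for i in range(3)]
R=(W[...,0]>.55)&(W[...,0]<.66)&(W[...,1]>-.12)&(W[...,1]<.0)&(W[...,2]>.05)&(W[...,2]<.14)
m=R&(h>40)&(h<90)&(s>60);p=W[m];print(m.sum(),np.median(p,0).round(4),p.min(0).round(3),p.max(0).round(3))
m=R&(h>15)&(h<35)&(s>130)&(W[...,2]>.11);p=W[m];print(m.sum(),np.unique(p[:,1].round(3)),p[:,0].mean())
cv2.imwrite("pics/t4.png",cv2.resize(I[120:240,320:420,::-1],None,fx=6,fy=5,interpolation=cv2.INTER_CUBIC))
```

```text
24 [ 0.6219 -0.0751  0.0741] [ 0.611 -0.078  0.061] [ 0.629 -0.07   0.078]
25 [-0.097 -0.096 -0.094 -0.093 -0.092 -0.09  -0.089 -0.064 -0.062 -0.061
 -0.06  -0.059 -0.057 -0.056] 0.6378342935471154
```

View pics/t4.png

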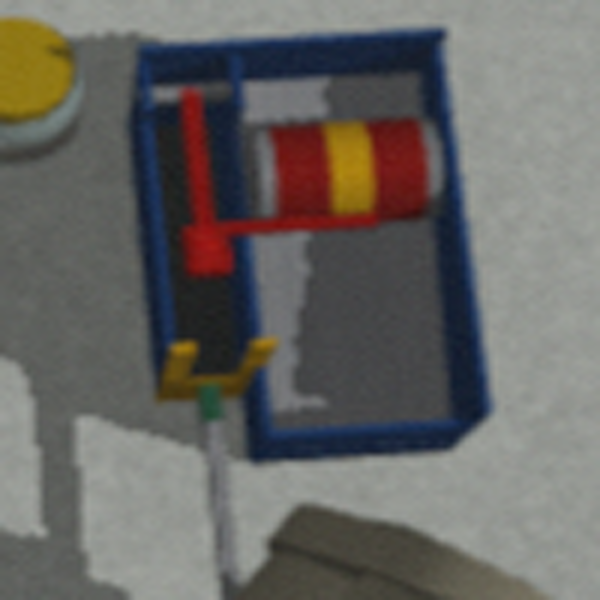

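The green tip (210,400) is centred between the guard posts (180 and 262 at their tops), level with the notch. The tip is at y=−75.5 and the post gap is centred at −76.5. I'll advance 84 mm.

Request:
jog_arm([
  [6, 0, 0, 0, 0, 0],
  [12, 1, 0, 0, 0, 0],
  [14, 1, 0, 0, 0, 0],
  [14, 0, 0, 0, 0, 0],
  [14, 1, 0, 0, 0, 0],
  [14, 1, 0, 0, 0, 0],
  [10, 0, 0, 0, 0, 0],
  [0, 0, 0, 0, 0, 0],
])

```text
clock: 13.1
tool_pos: [0.5378, -0.0816, 0.0587]
tcp_rot: [0.001, -0.031, 1.0, 0.001]
ft_force: [0.9, 0.4, -1.2]
opening: 0.0279
gripper_force: 45.0
```

Request:
jog_arm([
  [0, 0, 0, 0, 0, 0],
  [0, 0, 0, 0, 0, 0],
])

```text
clock: 13.27
tool_pos: [0.5344, -0.0826, 0.0585]
tcp_rot: [-0.0, -0.031, 1.0, -0.0]
ft_force: [0.2, -0.1, -1.1]
opening: 0.0276
gripper_force: 45.0
```

Request:
jog_arm([
  [0, 0, 7, 0, 0, 0],
  [0, 0, 7, 0, 0, 0],
  [0, 0, 7, 0, 0, 0],
  [0, 0, 7, 0, 0, 0],
  [0, 0, 7, 0, 0, 0],
  [0, 0, 7, 0, 0, 0],
  [0, 0, 7, 0, 0, 0],
  [0, 0, 6, 0, 0, 0],
])

```text
clock: 13.93
tool_pos: [0.5354, -0.0829, 0.1145]
tcp_rot: [0.0, -0.031, 1.0, -0.0]
ft_force: [0.1, -0.6, -2.7]
opening: 0.0278
gripper_force: 45.0
```

Request:
jog_arm([
  [0, 0, 0, 0, 0, 0],
  [0, 0, 0, 0, 0, 0],
  [0, 0, 0, 0, 0, 0],
  [0, 0, 0, 0, 0, 0],
  [0, 0, 0, 0, 0, 0],
  [0, 0, 0, 0, 0, 0],
  [0, 0, 0, 0, 0, 0],
  [0, 0, 0, 0, 0, 0],
])

```text
clock: 14.6
tool_pos: [0.5352, -0.0828, 0.1135]
tcp_rot: [-0.0, -0.031, 1.0, 0.0]
ft_force: [-0.7, 0.5, -1.9]
opening: 0.0278
gripper_force: 45.0
```

Run:
```python
from h import *
c,W,H=snap("scene"); I=c["img"]
d,e,f=snap("top")
a=cv2.resize(I[160:280,220:350,::-1],(520,480),interpolation=cv2.INTER_CUBIC)
b=cv2.resize(d["img"][120:240,340:410,::-1],(280,480),interpolation=cv2.INTER_CUBIC)
cv2.imwrite("pics/t5.png",np.hstack([a,b]))
```

```text
(no output)
```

View pics/t5.png

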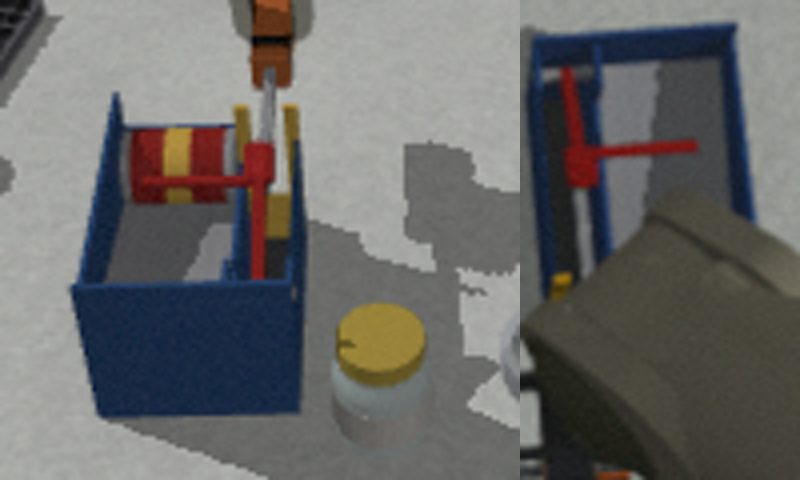

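The can (180,165, left panel) has rolled to the front lip, and the tail is still held up by the rod. Next I lower and withdraw.

Request:
jog_arm([
  [0, 0, -7, 0, 0, 0],
  [0, 0, -7, 0, 0, 0],
  [0, 0, -7, 0, 0, 0],
  [0, 0, -7, 0, 0, 0],
  [0, 0, -7, 0, 0, 0],
  [0, 0, -7, 0, 0, 0],
  [0, 0, -7, 0, 0, 0],
  [0, 0, -6, 0, 0, 0],
])

```text
clock: 15.37
tool_pos: [0.5354, -0.0826, 0.0578]
tcp_rot: [0.0, -0.031, 1.0, 0.0]
ft_force: [0.1, 1.1, -1.7]
opening: 0.0278
gripper_force: 45.0
```

Request:
jog_arm([
  [0, 0, 0, 0, 0, 0],
  [0, 0, 0, 0, 0, 0],
  [-10, -1, 0, 0, 0, 0],
  [-15, -1, 0, 0, 0, 0],
  [-15, -1, 0, 0, 0, 0],
  [-15, -1, 0, 0, 0, 0],
  [-15, 0, 0, 0, 0, 0],
  [-14, -1, 0, 0, 0, 0],
])

```text
clock: 16.03
tool_pos: [0.4499, -0.0879, 0.0591]
tcp_rot: [0.0, -0.031, 1.0, -0.0]
ft_force: [0.4, 0.2, -1.6]
opening: 0.0277
gripper_force: 45.0
```

Request:
jog_arm([
  [0, 0, 0, 0, 0, 0],
  [0, 0, 0, 0, 0, 0],
  [0, 15, 0, 0, 0, 0],
  [0, 25, 0, 0, 0, 0],
  [0, 15, 0, 0, 0, 0],
  [0, 5, 0, 0, 0, 0],
  [0, 0, 0, 0, 0, 0],
  [0, 0, 0, 0, 0, 0],
])

```text
clock: 16.7
tool_pos: [0.4518, -0.0282, 0.0586]
tcp_rot: [0.0, -0.031, 1.0, -0.0]
ft_force: [0.6, -1.0, -2.5]
opening: 0.0276
gripper_force: 45.0
```

Request:
jog_arm([
  [0, 0, -12, 0, 0, 0],
  [0, 0, -15, 0, 0, 0],
  [0, 0, -12, 0, 0, 0],
  [0, 0, -6, 0, 0, 0],
  [0, 0, -4, 0, 0, 0],
  [0, 0, -3, 0, 0, 0],
  [0, 0, 0, 0, 0, 0],
  [0, 0, 0, 0, 0, 0],
])

```text
clock: 17.37
tool_pos: [0.4515, -0.0284, 0.0068]
tcp_rot: [0.0, -0.03, 1.0, -0.0]
ft_force: [-0.5, 0.0, -2.1]
opening: 0.0276
gripper_force: 45.0
```

Request:
jog_arm([
  [0, 0, 0, 0, 0, 0],
  [0, 0, 0, 0, 0, 0],
  [0, 0, 0, 0, 0, 0],
  [0, 0, 0, 0, 0, 0],
  [0, 0, 0, 0, 0, 0],
  [0, 0, 0, 0, 0, 0],
  [0, 0, 0, 0, 0, 0],
  [0, 0, 0, 0, 0, 0],
], claw=0.8)

```text
clock: 18.03
tool_pos: [0.4513, -0.0278, 0.0066]
tcp_rot: [0.0, -0.031, 1.0, 0.0]
ft_force: [-0.2, -0.1, -0.7]
opening: 0.0733
gripper_force: 0.0
```

Request:
jog_arm([
  [0, 0, 15, 0, 0, 0],
  [0, 0, 25, 0, 0, 0],
  [0, 0, 30, 0, 0, 0],
  [0, 0, 30, 0, 0, 0],
  [0, 20, 20, 0, 0, 0],
  [0, 35, 10, 0, 0, 0],
  [0, 35, 0, 0, 0, 0],
  [0, 35, 0, 0, 0, 0],
])

```text
clock: 18.7
tool_pos: [0.4516, 0.098, 0.1375]
tcp_rot: [0.001, -0.029, 1.0, -0.0]
ft_force: [1.0, -0.2, -0.5]
opening: 0.0746
gripper_force: 0.0
```

Request:
jog_arm([
  [0, 30, 0, 0, 0, 0],
  [0, 20, 0, 0, 0, 0],
  [0, 0, 0, 0, 0, 0],
  [0, 0, 0, 0, 0, 0],
])

```text
clock: 19.03
tool_pos: [0.4509, 0.1482, 0.1366]
tcp_rot: [-0.0, -0.032, 0.999, -0.0]
ft_force: [0.5, -0.1, -0.8]
opening: 0.074
gripper_force: 0.0
```

Run:
```python
from h import *
c,W,H=snap("scene"); I=c["img"]
d,W2,f=snap("top")
a=cv2.resize(I[140:280,140:400,::-1],(780,420)); b=cv2.resize(d["img"][110:290,240:500,::-1],(260,180))
b=np.pad(b,((0,0),(0,520),(0,0)))
cv2.imwrite("pics/t6.png",np.vstack([a,b[:180]]))
h,s=f[...,0],f[...,1]
R=(W2[...,0]>.36)&(W2[...,0]<.66)&(W2[...,1]>-.05)&(W2[...,1]<.02)&(W2[...,2]<.06)
for n,m in(("or",R&(h<16)&(s>130)),("gr",R&(h>40)&(h<90)&(s>60))):
    p=W2[m];print(n,m.sum(),np.median(p,0).round(3) if m.sum() else 0)
print(sensors.sense()["tool_pos"])
```

```text
or 58 [ 0.501 -0.026  0.03 ]
gr 14 [ 0.62  -0.017  0.024]
[0.45096723 0.14609503 0.13634362]
```

View pics/t6.png

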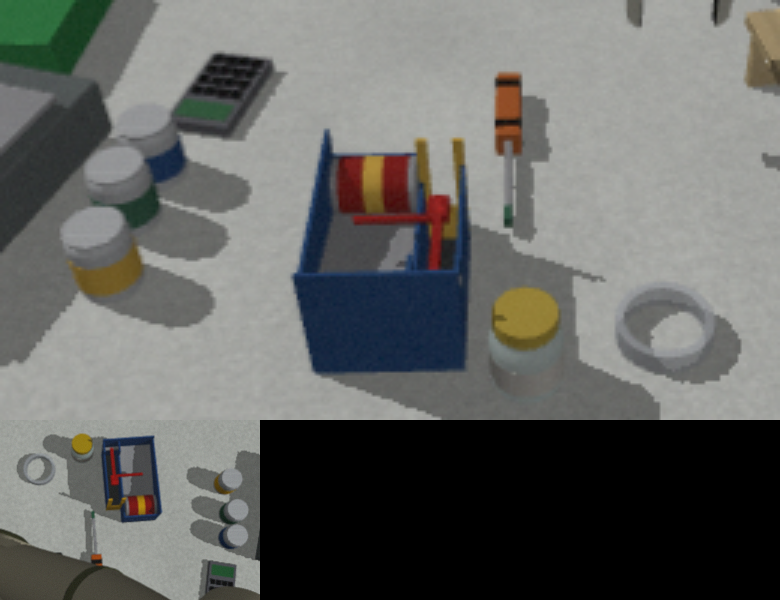

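The can is against the front lip (375,185), the rod lies flat with its handle at (508,110), and the bystanders are in place. I'll check the catch and can heights, and hand in if they are right.

Run:
```python
from h import *
d,W,f=snap("top"); h,s=f[...,0],f[...,1]
red=((h<8)|(h>172))&(s>130)
F=(W-[.703,-.1166,0])@np.array([[.998,-.0627,0],[.0627,.998,0],[0,0,1]])
t=red&(F[...,0]>-.03)&(F[...,0]<.012)&(F[...,1]>.034)&(F[...,1]<.057)&(F[...,2]>.05)
tail=F[t]; print("tail",t.sum(),np.median(tail,0),tail[:,0].min())
m=red&(F[...,0]<-.035)&(F[...,1]<.02)&(F[...,2]>.05); p=F[m]; print("can",np.median(p,0),p[:,2].max(),p[:,0].min(),p[:,0].max())
ok=np.median(tail[:,2])<.108 and .088<np.quantile(p[:,2],.95)<.104
print(ok)
if ok: print(env.close_job())
```

```text
tail 80 [-0.00477142  0.04356775  0.10284677] -0.016736107286417078
can [-0.07475068 -0.00982309  0.09212675] 0.10047877533608228 -0.09639444838581118 -0.0481294327153757
True
the job is handed in; nothing more can be done
None
```

The job is done and handed in, with no verdict shown: before hand-in the can was at the front lip, the catch was shut, the rod lay flat and released on the counter, and the other things looked unmoved.

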